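Hang the cutlery caddy on the dish rack and slide it home

ROBOT

A 6-joint arm with a two-finger parallel gripper is mounted at the origin on a cart in front of the work surface, level with it; the furniture and walls round the work are solid. World frame = base frame: x ahead of the robot, y to its left, z up, the work surface at z = 0. Lengths are in m, angles in degrees, forces in N, time in s.
With the tool pointing down it reaches from about 0.4 to 0.825 m from the base axis. Payload 7 kg.
Tool frame: the origin (TCP) lies midway between the tips of the shut fingers; the grasp point (between the pads) lies 19 mm behind it; z points along the fingers, y is the direction in which the jaws open and shut (so a half turn about z gives the same grasp; the last joint's range is limited). The gripper opens to 88 mm and grips with 3 to 60 N. Pads are 19 mm wide; open, the fingers measure 130 mm over their backs; the gripper's body (78 mm by 193 mm) begins 47 mm behind the grasp point.
Start: joints at [-54.253, 20.546, 0.682, 0, -70.136, -16.507], TCP at [0.222, -0.637, 0.195] pointing down, gripper open.
Joint ranges: [-176.03, 176.03], [-82.01, 121.73], [-58.28, 71.71], [-173.87, 95.51], [-174.79, -0.11], [-173.66, 173.66]. Speed limits (degrees/s): [136.94, 136.94, 172.46, 180, 180, 180].

INTERFACE

Orientations are given as [roll, pitch, yaw] about the fixed x, y, z axes, in that order (R = Rz(yaw) Ry(pitch) Rx(roll)).
In Python, from plant import sensors, cams, job gives the robot as it stands.
- The arm moves only by the tool move_arm, never from a script. Its argument "commands" is a list of rows, each a list of 7 numbers: the finger opening in cm, from 0 to 8.76, then the shift along the tool's x, y, z in cm, then the turn, a rotation vector about the tool's x, y, z in rad. In form: [[hand, x, y, z, wx, wy, wz], ...]. A call has exactly 8 rows; each row is the pose to reach, as a shift and turn from the pose commanded when the call began, along the tool's axes at that moment; what a row does not reach only later rows make up. A row lasts 1/8 s, in which the tool goes at most 62.5 mm and 10.7 degrees, less where a joint would pass 70% of its speed; a pose out of reach is approached as far as the arm can. A call with a gripper value outside its range is refused whole. The fingers move at their own pace and stop on an object; the grip force is fixed at half the most. Time passes only in rows, so rows that repeat a pose let the fingers close, or fill a call up. It gives the time, the measured TCP pose, the force and the opening at its end, in the units of the state.
- sensors.get_obs(): the state, without advancing time (a new reading comes with each control period).
- cams.snapshot(name): name is "side" or "top" or "wrist"; returns a dict with "frame" (384x512x3 uint8, red, green, blue), "camera_matrix" (3x3 intrinsics, pixels), "R" (3x3) and "t" (3): a world point X has camera coordinates R X + t. Camera axes: x right, y down, z forward; pixel columns grow to the right and rows downward; lengths in m; the calibration is good to about 2 mm. The wrist camera is an equidistant fisheye: a pixel r from the principal point sees the ray r / f radians off the axis. A picture is of the moment at which its call begins. There is no depth.
- job.close_job(): hands the job in, once; it reports no verdict.
The state is a dict: "clock": time; "joint_pos": joint angles; "qvel": joint speeds; "tau": joint torques, N m; "tool_pos": TCP position; "orientation": TCP orientation; "force": force on the tool from outside, world axes, zero at the start; "moment": the same for the moment, N m; "opening": finger opening in m.
Only numpy, scipy, OpenCV 4.12 (cv2) and the standard library are available. Lean on these libraries where they do the work, as an engineer would, in place of code of your own. Each camera call takes 0.05 s, during which the arm holds its last target.

TASK

Take the green cutlery caddy with the black handle and hang it by its steel hook on the straight part of the dish rack's front rail. Then slide it along the rail to the left (the rack's left, seen from the robot), in under the keeper wire, until its hook drops into the dip of the rail; let go and leave it hanging there, upright and still. Leave the ramekin, the measuring cup and the patterned cup on the worktop where they are.

Things in the scene. Friction and masses are not known exactly. Their poses are not given: they have to be found in the camera images.
- caddy_handle (a point): Centre of the black bar handle of the loose caddy: 56 mm along x, 14 mm along y (the way to grip it), 26 mm high. It is 150 mm above the caddy's underside, over the middle of the box, on uprights of a divider in the x-z plane; both sides of the divider are open and empty. Axes: x to the caddy's back (the hook side), z up.
- caddy: Cutlery caddy: open green plastic box 72 mm deep (x), 110 mm wide (y), 100 mm high, 3 mm walls, 0.2 to 0.4 kg, standing upright on the worktop at the start. Origin at the centre of its underside. Hung on the straight rail its underside is 32 mm above the worktop, in the dip 24 mm; it leans back by 0.06 rad. Lowered level, its hook point must be 5 mm before to 1 mm behind the rail's axis.
- caddy_hook (a point): Middle of the underside of the caddy's hook, where it rests on a rail; 45 mm behind (+x) and 32 mm below caddy_handle. The hook is a 3 mm steel sheet 44 mm wide (y) that rises from the caddy's back wall, runs back and turns down 12 mm, then flares back over 8 mm more; pocket 18 mm wide (x), open downwards. Left hanging, this point is about 5 mm in front (-x) of the rail.
- rail_mid (a point): Top of the straight rail at the front of the fixed dish rack, midway between the rack's two front posts, 150 mm above the worktop. Axes: x to the rack's back, y along the rail to the left, z up. The rail is an 8 mm round bar held in eyes on the posts at y = -165 and +165 mm. From y = -140 to 0 mm it is always straight and free above.
- rail_left_eye (a point): Top of the rail at its left eye (y = +165 mm from rail_mid). Between the two is the dip, a length of rail dropped by 8 mm, level over 55 mm, with steep ends and straight rail on both sides. Its centre is 50 to 110 mm left of rail_mid; where differs from start to start (the rail can be shifted in its eyes) and is not measured: see it or feel for it.
- rack: Steel wire dish rack with plates and mugs in it; origin under its middle, axes as rail_mid. A 6 mm keeper wire, underside 8 mm above the straight rail, bars the dip from above: tip (turned up) 34 mm right of the dip's centre, upright 37 mm left of it, stopping the hook 12 mm past the centre. A low front wire (45 mm up, front face 8 mm before the rail's axis) holds the caddy upright.
- ramekin: White round ramekin, 78 mm wide, 40 mm high, loose on the worktop; origin at the centre of its underside. Not to be disturbed.
- measuring_cup: Small steel measuring cup with a flat handle, 63 x 124 mm, 37 mm high, loose on the worktop; origin on its underside, half-way along its whole length. Not to be disturbed.
- cup: Small white cup with a diamond pattern and a handle, 60 x 83 mm, 52 mm high, loose on the worktop; origin on its underside, half-way along its length with the handle. Not to be disturbed.

How it is judged (in metres and radians):
On the way:
1. the caddy's hook is over the straight part of the rail, right of the keeper (x of caddy_hook in the frame of rail_mid between -0.011 and 0.007 m and z of caddy_hook in the frame of rail_mid between -0.004 and 0.008 m and y of caddy_hook in the frame of rail_mid between -0.15 and 0.07 m), for 0.1 s.
At the end, for the whole second after the job is handed in: The caddy hangs by its hook on the rail, let go and still (under 0.02 m/s), upright within 0.12 rad, with the hook down in the dip: at least 5.5 mm below the level of the straight rail (the dip is 8 mm deep) and over the rail within about 10 mm across it (z of caddy_hook in the frame of rail_mid between -0.012 and -0.0055 m and x of caddy_hook in the frame of rail_mid between -0.011 and 0.007 m and y of caddy_hook in the frame of rail_mid between 0.035 and 0.125 m and angle between caddy_hook's own z axis and vertical below 0.1 rad and contact force between the fingers and caddy below 0.1 N and linear speed of caddy below 0.02 m/s); the robot touches nothing.
It fails at once if the ramekin, the measuring cup or the patterned cup is shifted by more than 20 mm (distance of any of ramekin, measuring_cup, cup from where it was at the start of the episode above 0.02 m).
It also fails if it takes over 51 s, if anything falls off the work surface, if the arm or the gripper's body presses on something with over 40 N, if the wrist force passes 120 N, or if a joint passes its speed limit or range.

## Working session

There is one attempt and no reset: what is moved stays moved. The work goes in short steps, Python scripts to look and compute and a tool call to move; the robot and the scene stay as the last step left them, time stands still between calls to the robot, and variables do not carry over. Pictures are saved under pics/ and viewed, and the job is handed in when it is done.

Besides the shell and the picture viewer there is one more tool, called as name(argument=value, ...) on one line, values as JSON. move_arm: Moves the arm, as the interface text tells. Its arguments: {"type":"object","properties":{"commands":{"type":"array"}},"required":["commands"]}

```bash
mkdir -p pics; ls
cat > h.py <<'E'
import numpy as np, cv2, pickle, sys
from plant import sensors, cams, job
def snap(n,tag):
    s=cams.snapshot(n); pickle.dump(s,open(f'pics/{tag}.pkl','wb'))
    cv2.imwrite(f'pics/{tag}.png',np.ascontiguousarray(s['frame'][:,:,::-1])); return s
def load(tag): return pickle.load(open(f'pics/{tag}.pkl','rb'))
def ray(s,u,v,fish=False):
    K=np.array(s['camera_matrix']);R=np.array(s['R']);t=np.array(s['t'])
    a=(u-K[0,2])/K[0,0];b=(v-K[1,2])/K[1,1]
    if fish:
        r=np.hypot(a,b);d=np.array([np.sin(r)*a/r,np.sin(r)*b/r,np.cos(r)]) if r>0 else np.array([0,0,1.])
    else: d=np.array([a,b,1.])
    d=R.T@d; return -R.T@t,d/np.linalg.norm(d)
def atz(s,u,v,z,fish=False):
    o,d=ray(s,u,v,fish); return o+d*(z-o[2])/d[2]
def proj(s,X,fish=False):
    K=np.array(s['camera_matrix']);c=np.array(s['R'])@np.array(X)+np.array(s['t'])
    if fish:
        th=np.arctan2(np.hypot(c[0],c[1]),c[2]);q=c[:2]/np.hypot(c[0],c[1])*th
    else: q=c[:2]/c[2]
    return K[0,0]*q[0]+K[0,2],K[1,1]*q[1]+K[1,2]
def tri(*rs):
    A=sum(np.eye(3)-np.outer(d,d) for o,d in rs);b=sum((np.eye(3)-np.outer(d,d))@o for o,d in rs)
    return np.linalg.solve(A,b)
E
python3 - <<'E'
from h import *
for n in ['side','top','wrist']:
    s=snap(n,n+'0'); print(n,s['camera_matrix'],-np.array(s['R']).T@s['t'])
print(sensors.get_obs())
a=cv2.imread('pics/side0.png');cv2.imwrite('pics/side0.png',cv2.resize(a,(800,600),interpolation=2))
a=cv2.imread('pics/top0.png');cv2.imwrite('pics/top0.png',cv2.resize(a,(800,600),interpolation=2))
E
```

```text
pics
side [[424.04123095   0.         253.04671434]
 [  0.         424.04123095 199.51363159]
 [  0.           0.           1.        ]] [-0.24289777  0.55052214  1.11191548]
top [[433.73863248   0.         256.22235811]
 [  0.         433.73863248 191.70784098]
 [  0.           0.           1.        ]] [ 0.37960023 -0.05804943  1.5234556 ]
wrist [[297.31863964   0.         255.45330758]
 [  0.         297.31863964 194.5040378 ]
 [  0.           0.           1.        ]] [ 0.14471022 -0.66480355  0.38311229]
{'clock': 0.15, 'joint_pos': array([-5.42540930e+01,  2.05830639e+01,  6.45868770e-01, -1.42801260e-02,
       -7.01361730e+01, -1.65054666e+01]), 'qvel': array([-0.07170203, -0.17499097,  0.25479202, -0.00787103, -0.02096296,
        0.06338954]), 'tau': array([-7.66724279e-04, -5.83275390e+01,  2.93289739e+01,  7.00105682e+00,
        8.81759624e-03, -1.11605048e-04]), 'tool_pos': array([ 0.22225107, -0.63692528,  0.19432745]), 'orientation': array([ 1.79925841e+02, -7.97344762e-03, -1.60764415e+02]), 'force': array([-0.48132922, -0.95506591,  0.35114184]), 'moment': array([ 0.0075465 ,  0.03192226, -0.00511839]), 'opening': 0.08782537014613222}
```

View pics/side0.png

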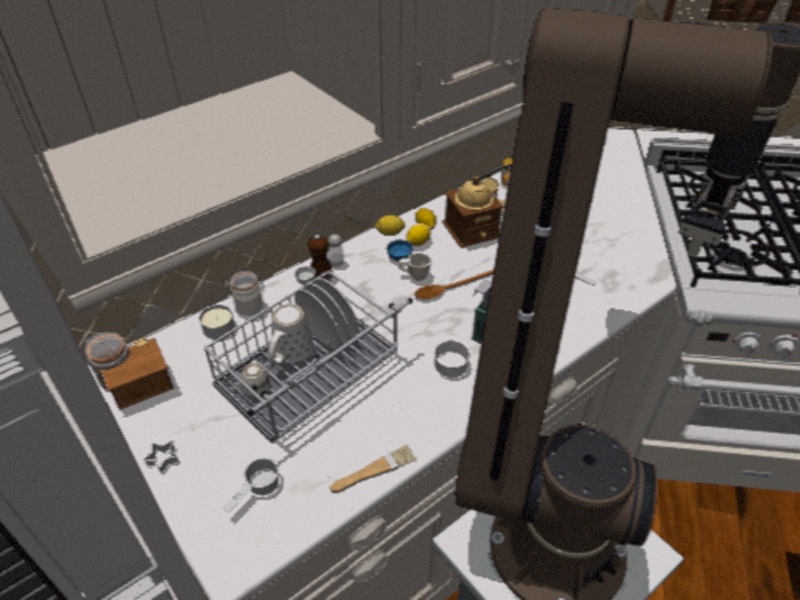

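View pics/top0.png

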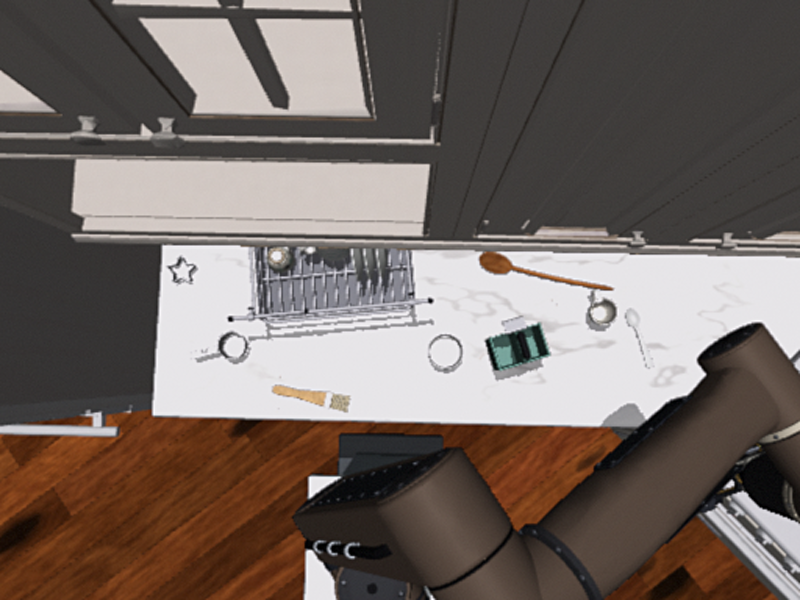

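View pics/wrist0.png

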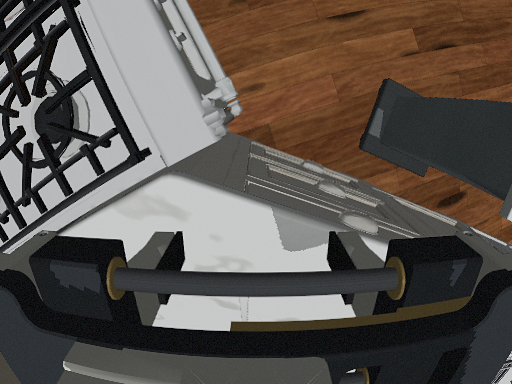

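The top view shows the rack at about (335,285), caddy at (518,345), and the ramekin at (445,352) between them. I'll zoom in.

Run:
```python
import cv2
a=cv2.imread('pics/top0.png')  # 800x600 ; use original
from h import *
f=load('top0')['frame'][:,:,::-1]
def crop(x0,y0,x1,y1,k,n):
    cv2.imwrite(n,cv2.resize(np.ascontiguousarray(f[y0:y1,x0:x1]),None,fx=k,fy=k,interpolation=cv2.INTER_CUBIC))
crop(140,150,300,220,5,'pics/c1.png')
crop(270,195,400,255,6,'pics/c2.png')
f=load('side0')['frame'][:,:,::-1]
crop(120,160,330,320,3.7,'pics/c3.png')
```

```text
(no output)
```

View pics/c1.png

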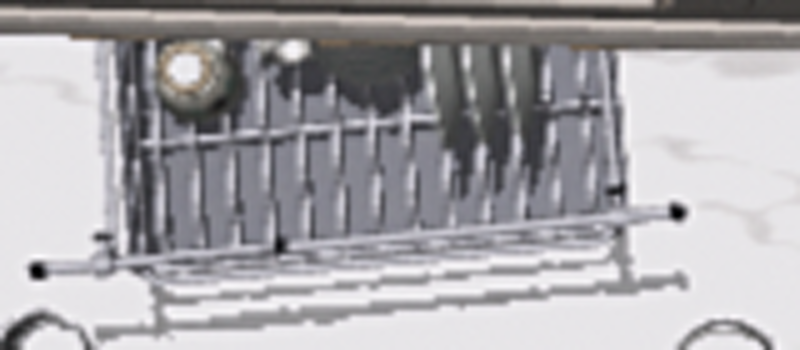

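View pics/c2.png

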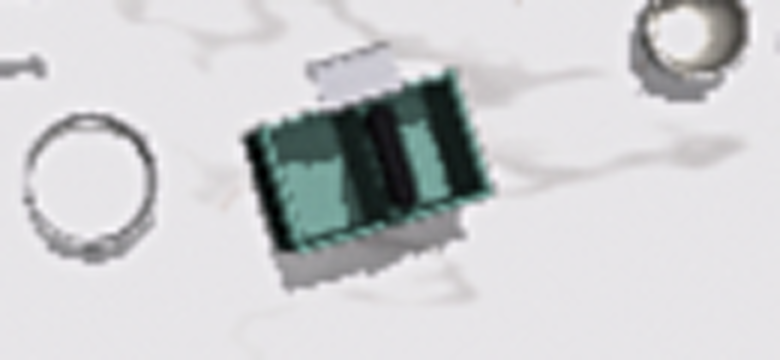

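View pics/c3.png

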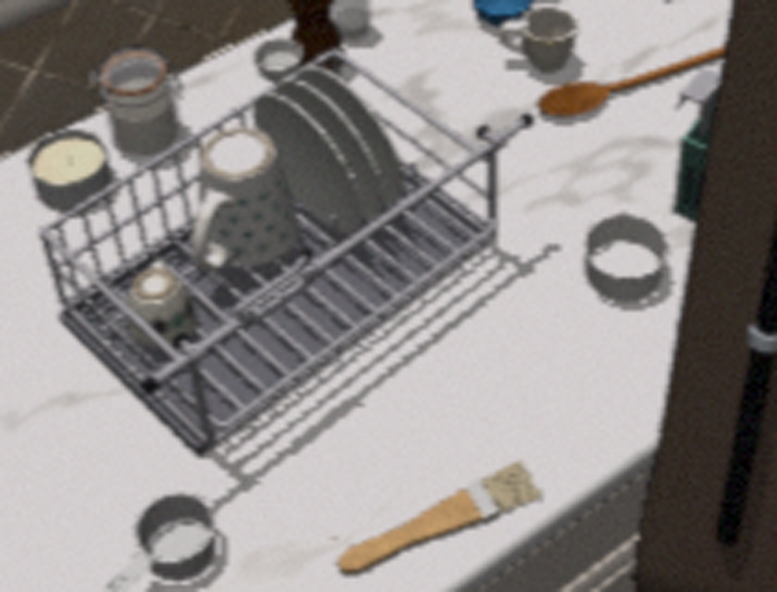

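Run:
```python
from h import *
T=load('top0');S=load('side0')
c1=lambda x,y:(140+x/5-.4,150+y/5-.4)
c3=lambda x,y:(120+x/3.7-.36,160+y/3.7-.36)
c2=lambda x,y:(270+x/6-.42,195+y/6-.42)
for n,a,b in [('capL',(38,270),(150,383)),('capR',(678,211),(527,120)),('eyeL',(105,262),(197,352)),('eyeR',(618,216),(490,143))]:
    print(n,tri(ray(T,*c1(*a)),ray(S,*c3(*b))), atz(T,*c1(*a),.146),atz(S,*c3(*b),.146))
print('tip',atz(T,*c1(280,245),.165), )
print('keeperS',[atz(S,*c3(*p),.16) for p in [(245,308),(305,262)]])
# caddy
print('handle ends',[atz(T,*c2(*p),.163) for p in [(378,108),(403,205)]])
print('box rim',[atz(T,*c2(*p),.1) for p in [(248,133),(457,70),(492,195),(282,252)]])
print('hook',[atz(T,*c2(*p),.134) for p in [(308,70),(390,45),(402,80),(320,102)]])
print('cupboard edge row',atz(T,250,157,.5),atz(T,250,157,.7))
```

```text
capL [0.47783132 0.30808146 0.15722433] [0.4785281  0.31093718 0.146     ] [0.48644659 0.30536018 0.146     ]
capR [ 0.52433201 -0.09662698  0.15547418] [ 0.52519054 -0.09704722  0.146     ] [ 0.53208368 -0.10289088  0.146     ]
eyeL [0.48339009 0.26538434 0.15534993] [0.48458546 0.26823908 0.146     ] [0.48987947 0.26204699 0.146     ]
eyeR [ 0.52240517 -0.05672894  0.15253043] [ 0.52116103 -0.05882856  0.146     ] [ 0.52967869 -0.0588751   0.146     ]
tip [0.49627647 0.15366884 0.165     ]
keeperS [array([0.49338787, 0.21444626, 0.16      ]), array([0.50404141, 0.15120476, 0.16      ])]
handle ends [array([ 0.46183206, -0.27728501,  0.163     ]), array([ 0.41167296, -0.29046978,  0.163     ])]
box rim [array([ 0.4504244 , -0.21671918,  0.1       ]), array([ 0.48737451, -0.33042012,  0.1       ]), array([ 0.41966748, -0.34948404,  0.1       ]), array([ 0.38623567, -0.23577431,  0.1       ])]
hook [array([ 0.4830647 , -0.24458412,  0.134     ]), array([ 0.49740563, -0.2882044 ,  0.134     ]), array([ 0.47881355, -0.29466399,  0.134     ]), array([ 0.46610538, -0.2510931 ,  0.134     ])]
cupboard edge row [ 0.57022103 -0.02522487  0.5       ] [ 0.5329706  -0.03163933  0.7       ]
```

Rail estimates: mid about (0.505, 0.1035), yaw 6.5°, keeper tip about 50 mm left of mid. The caddy handle is about (0.4365, -0.2835), yaw about 16.3°. Next I'll work out the first move.

```bash
cat >> h.py <<'E'
from scipy.spatial.transform import Rotation as Ro
def rot(rpy): return Ro.from_euler('xyz',rpy,degrees=True)
def rel(p0,r0,p1,r1):
    a=rot(r0);return np.round(a.inv().apply(np.array(p1)-p0)*100,2),np.round((a.inv()*rot(r1)).as_rotvec(),3)
def apply(p0,r0,row):
    a=rot(r0);return p0+a.apply(np.array(row[:3])/100),(a*Ro.from_rotvec(row[3:])).as_euler('xyz',degrees=True)
E
python3 - <<'E'
from h import *
print(rel([.222,-.637,.195],[180,0,-160.76],[.4365,-.2835,.205],[180,0,-163.7]))
E
```

```text
(array([-31.9 ,  26.31,  -1.  ]), array([ 0.   , -0.   ,  0.051]))
```

move_arm(commands=[[8.7,-4,3.3,-0.5,0,0,0.006],[8.7,-8,6.6,-1,0,0,0.012],[8.7,-12,9.9,-1,0,0,0.02],[8.7,-16,13.2,-1,0,0,0.026],[8.7,-20,16.5,-1,0,0,0.032],[8.7,-24,19.8,-1,0,0,0.04],[8.7,-28,23.1,-1,0,0,0.046],[8.7,-31.9,26.3,-1,0,0,0.051]])

```text
clock: 1.15
tool_pos: [0.4375, -0.2822, 0.2051]
orientation: [-180.0, 0.0, -163.7]
force: [0.5, -0.2, 0.4]
opening: 0.0871
```

Run:
```python
from h import *
o=sensors.get_obs();print(o['clock'],o['tool_pos'],o['orientation'],o['force'])
s=snap('wrist','w1');snap('top','t1')
f=load('t1')['frame'][:,:,::-1]
cv2.imwrite('pics/t1c.png',cv2.resize(np.ascontiguousarray(f[130:280,240:420]),None,fx=4,fy=4,interpolation=2))
```

```text
1.15 [ 0.43749171 -0.28222448  0.20509654] [-1.79998263e+02  9.66780028e-03 -1.63682576e+02] [ 0.52190278 -0.17544881  0.35960234]
```

View pics/w1.png

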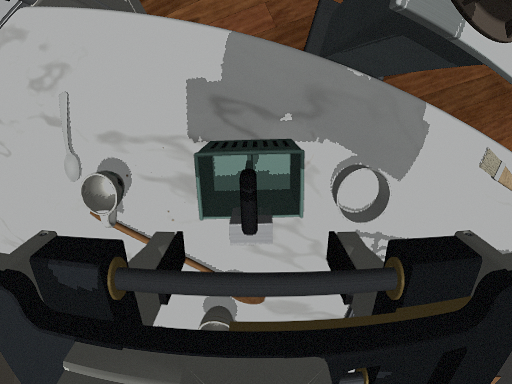

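View pics/t1c.png

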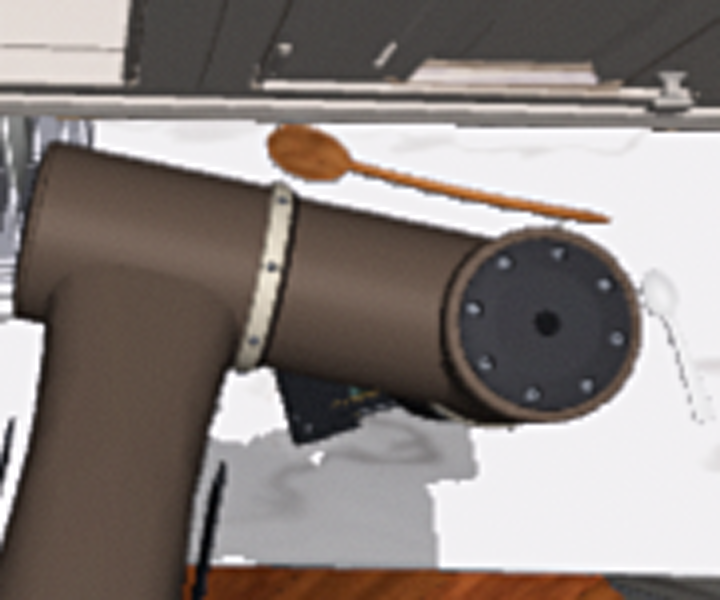

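The wrist view shows the handle at column 249, rows 168–235, and the hook at (251,230). I'll turn those into positions.

Run:
```python
from h import *
f=load('w1')['frame'][:,:,::-1]
cv2.imwrite('pics/w1c.png',cv2.resize(np.ascontiguousarray(f[130:260,180:320]),None,fx=5,fy=4.6,interpolation=2))
s=load('w1')
h=np.array([atz(s,u,v,.163,True) for u,v in [(249,171),(250,234)]]);print(h,h.mean(0))
print([atz(s,u,v,.1,True) for u,v in [(195,153),(303,150),(304,216),(199,219)]])
```

```text
[[ 0.41239033 -0.29591545  0.163     ]
 [ 0.46532604 -0.28002622  0.163     ]] [ 0.43885818 -0.28797083  0.163     ]
[array([ 0.42402162, -0.35110249,  0.1       ]), array([ 0.39077835, -0.24712197,  0.1       ]), array([ 0.45801368, -0.22304385,  0.1       ]), array([ 0.49317208, -0.33081745,  0.1       ])]
```

View pics/w1c.png

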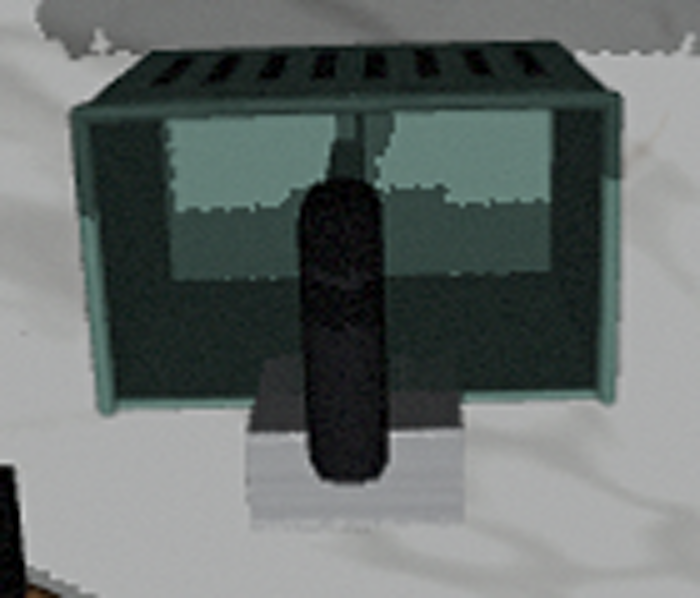

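move_arm(commands=[[8.7,0,-0.2,2,0,0,-0.008],[8.7,0.05,-0.35,4,0,0,-0.008],[8.7,0.05,-0.35,6,0,0,-0.008],[8.7,0.05,-0.35,7.4,0,0,-0.008],[8.7,0.05,-0.35,7.4,0,0,-0.008],[4,0.05,-0.35,7.4,0,0,-0.008],[0,0.05,-0.35,7.4,0,0,-0.008],[0,0.05,-0.35,7.4,0,0,-0.008]])

```text
clock: 2.25
tool_pos: [0.4377, -0.2874, 0.1316]
orientation: [-180.0, 0.0, -163.2]
force: [0.2, 0.8, -0.4]
opening: 0.0628
```

Run:
```python
from h import *
o=sensors.get_obs();print(o['clock'],o['tool_pos'],o['orientation'],o['force'],o['opening'])
snap('wrist','w2')
```

```text
2.25 [ 0.43773141 -0.28744085  0.13159941] [-1.79969243e+02  4.80069719e-02 -1.63217333e+02] [ 0.15770544  0.78683924 -0.36271829] 0.06278065862163754
```

View pics/w2.png

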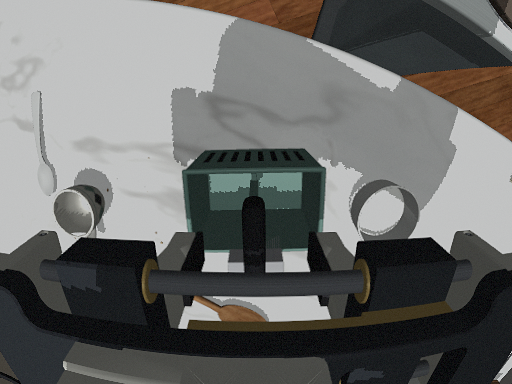

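Fingers are still closing on the bar; it is centred between them. I'll close on.

move_arm(commands=[[0,0,0,0,0,0,0],[0,0,0,0,0,0,0],[0,0,0,0,0,0,0],[0,0,0,0,0,0,0],[0,0,0,0,0,0,0],[0,0,0,0,0,0,0],[0,0,0,0,0,0,0],[0,0,0,0,0,0,0]])

```text
clock: 3.3
tool_pos: [0.4381, -0.2876, 0.1318]
orientation: [-179.9, 0.1, -163.2]
force: [-0.3, -0.1, 5.3]
opening: 0.0003
```

Run:
```python
from h import *
o=sensors.get_obs();print(o['clock'],o['tool_pos'],o['orientation'],o['force'],o['moment'],o['opening'])
snap('wrist','w3')
```

```text
3.3 [ 0.43806406 -0.28762453  0.13181835] [-1.79940219e+02  6.38345612e-02 -1.63205688e+02] [-0.31237878 -0.05411225  5.32315866] [ 0.03461712  0.02960854 -0.0066296 ] 0.00029933688964513467
```

View pics/w3.png

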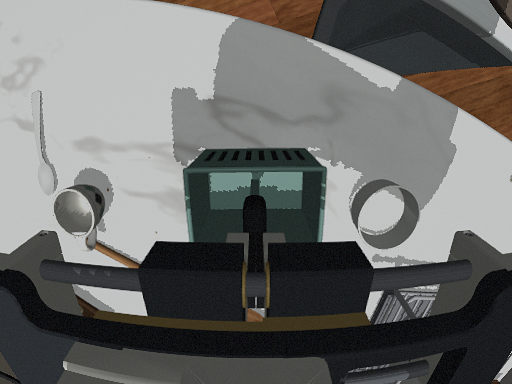

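The fingers shut fully (opening 0), so the bar wasn't between the pads. I'll check the geometry by projection.

Run:
```python
from h import *
s=load('w3');o=sensors.get_obs();p=o['tool_pos']
print('cam',-np.array(s['R']).T@s['t'])
print('tcp',proj(s,p,True),'grasp',proj(s,p+[0,0,.019],True))
for x in [(.412,-.2955,.163),(.4655,-.280,.163),(.4655,-.280,.137),(.439,-.288,.163)]: print(proj(s,x,True))
f=s['frame'][:,:,::-1]
cv2.imwrite('pics/w3c.png',cv2.resize(np.ascontiguousarray(f[140:330,170:350]),None,fx=4,fy=3.1,interpolation=2))
t=snap('side','s3')['frame'][:,:,::-1]
cv2.imwrite('pics/s3c.png',cv2.resize(np.ascontiguousarray(t[100:300,250:450]),None,fx=3,fy=3,interpolation=2))
```

```text
cam [ 0.35906933 -0.31182087  0.3206049 ]
tcp (np.float64(256.877591235818), np.float64(224.42244757116782)) grasp (np.float64(256.9359838727972), np.float64(236.4159491151187))
(np.float64(256.89894297735447), np.float64(202.2804953218252))
(np.float64(255.89878541116155), np.float64(284.34288427251465))
(np.float64(255.94102447166122), np.float64(263.5728537370131))
(np.float64(255.85058983924583), np.float64(246.51473143894717))
```

View pics/w3c.png

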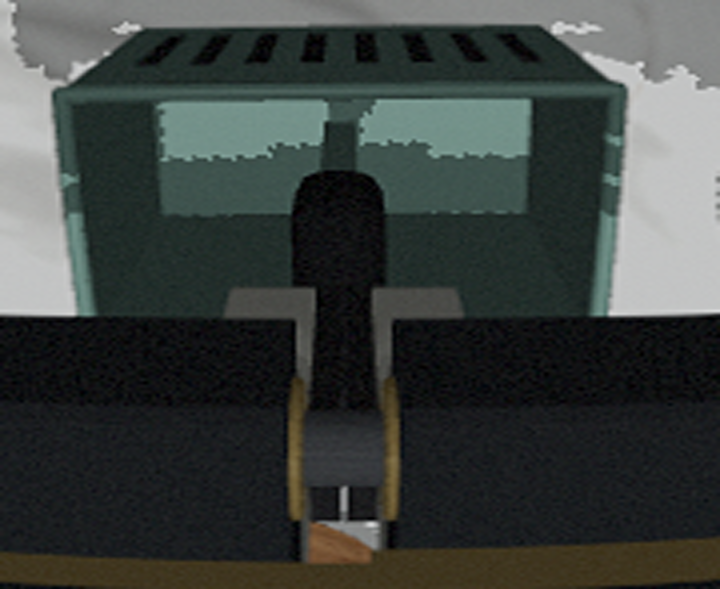

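View pics/s3c.png

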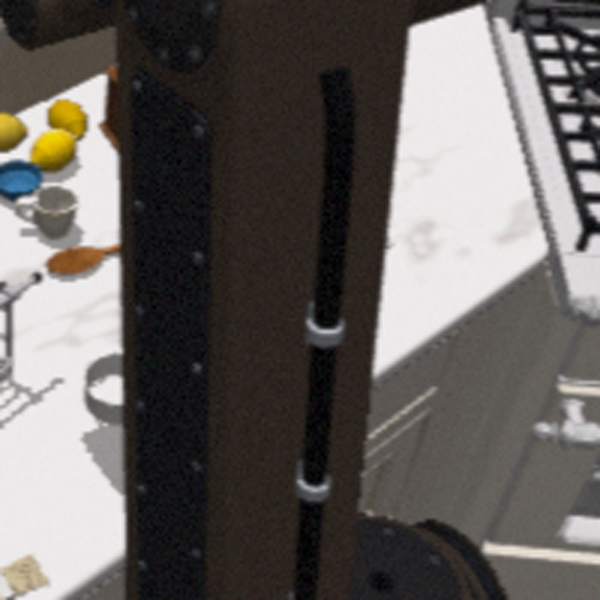

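The picture disagrees with the opening reading: the bar appears held between the pads. I'll test it with a small lift.

move_arm(commands=[[0,0,0,-0.3,0,0,0],[0,0,0,-0.6,0,0,0],[0,0,0,-1,0,0,0],[0,0,0,-1.5,0,0,0],[0,0,0,-2,0,0,0],[0,0,0,-2.5,0,0,0],[0,0,0,-3,0,0,0],[0,0,0,-3,0,0,0]])

```text
clock: 4.4
tool_pos: [0.4377, -0.2875, 0.1616]
orientation: [-180.0, 0.0, -163.2]
force: [-0.1, 0.7, 0.4]
opening: 0.0003
```

Run:
```python
from h import *
o=sensors.get_obs();print(o['clock'],o['tool_pos'],o['orientation'],o['force'],o['moment'],o['opening'])
f=snap('wrist','w4')['frame'][:,:,::-1]
cv2.imwrite('pics/w4c.png',cv2.resize(np.ascontiguousarray(f[140:330,170:350]),None,fx=4,fy=3.1,interpolation=2))
```

```text
4.4 [ 0.43771631 -0.28745268  0.16156115] [-1.79972023e+02  4.08273960e-02 -1.63223662e+02] [-0.1176363   0.7386084   0.42057268] [-0.01849771  0.01659231  0.03799548] 0.0003147976131482351
```

View pics/w4c.png

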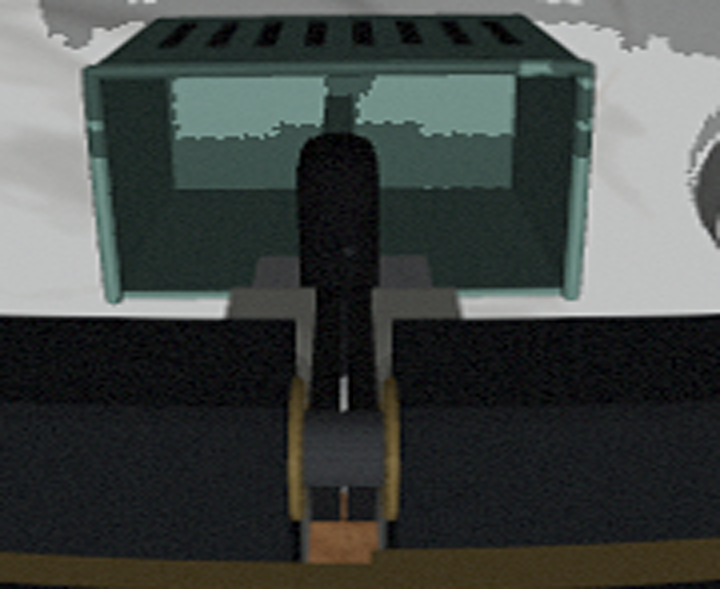

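Run:
```python
from h import *
T=load('top0');w1=load('w1');w4=load('w4');w3=load('w3')
c2=lambda x,y:(270+x/6-.42,195+y/6-.42)
wc=lambda x,y:(170+x/4-.4,140+y/3.1-.35)
print(tri(ray(T,*c2(403,205)),ray(w1,249,170,True)),tri(ray(T,*c2(378,108)),ray(w1,250,234,True)))
print('front end w3,w4:',wc(338,172),wc(338,135))
print(tri(ray(w1,249,170,True),ray(w3,*wc(338,172),True)),tri(ray(w1,249,170,True),ray(w4,*wc(338,135),True)))
for s,n in ((w1,'w1'),(w3,'w3'),(w4,'w4')):
    print(n,-np.array(s['R']).T@s['t'])
# rim corners front in w1 vs w3
print('rim',tri(ray(w1,195,153,True),ray(w3,*wc(55,92),True)),tri(ray(w1,303,150,True),ray(w3,*wc(625,88),True)))
print('rim w1/w4',tri(ray(w1,195,153,True),ray(w4,*wc(85,68),True)),tri(ray(w1,303,150,True),ray(w4,*wc(592,66),True)))
```

```text
[ 0.41338181 -0.2942315   0.1490232 ] [ 0.4628588  -0.2786414   0.16549015]
front end w3,w4: (254.1, 195.13387096774196) (254.1, 183.1983870967742)
[ 0.4209553  -0.2945839   0.12265869] [ 0.42357009 -0.29394278  0.11093287]
w1 [ 0.35851657 -0.30588817  0.39395621]
w3 [ 0.35906933 -0.31182087  0.3206049 ]
w4 [ 0.35879999 -0.31170149  0.35037645]
rim [ 0.42433592 -0.35152389  0.09833564] [ 0.38945974 -0.24937521  0.11139008]
rim w1/w4 [ 0.4270521  -0.35349425  0.08624554] [ 0.38894325 -0.25059245  0.11726733]
```

The lift shows the caddy was not gripped; it stayed standing. I'll fit the whole caddy to all views to find the discrepancy.

Run:
```python
from h import *
from scipy.optimize import least_squares
T=load('top0')
c2=lambda x,y:(270+x/6-.42,195+y/6-.42)
wc=lambda x,y:(170+x/4-.4,140+y/3.1-.35)
w1c=lambda x,y:(180+x/5-.4,130+y/4.6-.4)
rim={'fr':(-.036,-.055,.1),'fl':(-.036,.055,.1),'bl':(.036,.055,.1),'br':(.036,-.055,.1)}
# image: wrist left = world -y(right)
obs={'top':(T,False,{'bl':c2(248,133),'br':c2(457,70),'fr':c2(492,195),'fl':c2(285,252)},[c2(378,108),c2(403,205)]),
'w1':(load('w1'),True,{'fr':w1c(73,108),'fl':w1c(620,94),'bl':w1c(612,403),'br':w1c(102,413)},[w1c(349,482),w1c(341,180)]),
'w3':(load('w3'),True,{'fr':wc(55,90),'fl':wc(627,87)},[None,wc(338,172)]),
'w4':(load('w4'),True,{'fr':wc(85,66),'fl':wc(594,63),'bl':wc(572,298),'br':wc(113,300)},[None,wc(338,134)])}
for k in obs:
  for name in [k]:
    s,fi,pts,h=obs[k]
    if len(pts)<3: pass
    def f(q,full=False):
        r=[];x,y,yaw,dz=q;c,sn=np.cos(yaw),np.sin(yaw)
        for n,uv in pts.items():
            X=rim[n];r+=list(np.subtract(proj(s,(x+c*X[0]-sn*X[1],y+sn*X[0]+c*X[1],X[2]+dz),fi),uv))
        return np.array(r)
    R=least_squares(f,[.437,-.286,.29,0]);print(k,R.x*[1000,1000,57.3,1000],np.round(R.fun,1))
    x,y,yaw,dz=R.x
    for hz in (.137,.150,.163):
      print('  h',hz,[np.round(proj(s,(x+np.cos(yaw)*d,y+np.sin(yaw)*d,hz),fi),1) for d in (.028,-.028)],[None if a is None else np.round(a,1) for a in h])
```

```text
top [ 433.85112072 -275.07502956   17.11644205   53.15418943] [ 0.4 -1.4 -1.  -0.4 -0.1  0.8  0.8  0.9]
  h 0.137 [array([328. , 213.4]), array([333.1, 230.3])] [array([332.6, 212.6]), array([336.7, 228.7])]
  h 0.15 [array([328.6, 213.1]), array([333.8, 230.2])] [array([332.6, 212.6]), array([336.7, 228.7])]
  h 0.163 [array([329.2, 212.9]), array([334.4, 230.2])] [array([332.6, 212.6]), array([336.7, 228.7])]
w1 [ 441.63186119 -288.27796885   17.68344062    1.42511034] [ 0.   0.  -0.   0.1  0.2 -0.1 -0.2 -0. ]
  h 0.137 [array([249.9, 225. ]), array([247.9, 166.7])] [array([249.4, 234.4]), array([247.8, 168.7])]
  h 0.15 [array([249.6, 230.8]), array([247.5, 170. ])] [array([249.4, 234.4]), array([247.8, 168.7])]
  h 0.163 [array([249.3, 237.1]), array([247.1, 173.7])] [array([249.4, 234.4]), array([247.8, 168.7])]
w3 [ 441.06037963 -288.07419031   17.1240428     1.5154874 ] [-0.  0.  0. -0.]
  h 0.137 [array([255.2, 266.2]), array([254.6, 191.8])] [None, array([254.1, 195.1])]
  h 0.15 [array([255.2, 276.2]), array([254.5, 198.2])] [None, array([254.1, 195.1])]
  h 0.163 [array([255.1, 287.2]), array([254.3, 205.6])] [None, array([254.1, 195.1])]
w4 [ 4.41207278e+02 -2.88124673e+02  1.71474760e+01 -7.11707858e-02] [ 0.4  0.2 -0.4  0.2  0.8 -0.3 -0.8 -0.2]
  h 0.137 [array([254.9, 247.5]), array([254.2, 180.4])] [None, array([254.1, 182.9])]
  h 0.15 [array([254.8, 255.4]), array([254.1, 185.3])] [None, array([254.1, 182.9])]
  h 0.163 [array([254.8, 264.1]), array([254. , 190.7])] [None, array([254.1, 182.9])]
```

The wrist fit is sub-pixel and places the caddy at (0.4412, -0.2881), yaw 17.3°. The bar is at its stated height. The shut fingertips show at row 233 instead of the roughly 215 expected, so the real tips sit about 3 cm higher than the TCP reading, and they pressed on the bar's top. I'll reopen part-way to clear the box walls, then go lower.

move_arm(commands=[[5,-0.15,-0.1,0,0,0,-0.005],[5,-0.3,-0.15,0,0,0,-0.009],[5,-0.3,-0.15,0,0,0,-0.009],[5,-0.3,-0.15,0,0,0,-0.009],[5,-0.3,-0.15,0,0,0,-0.009],[5,-0.3,-0.15,0.7,0,0,-0.009],[5,-0.3,-0.15,1.4,0,0,-0.009],[5,-0.3,-0.15,2,0,0,-0.009]])

```text
clock: 5.45
tool_pos: [0.4405, -0.2878, 0.1403]
orientation: [180.0, -0.0, -162.7]
force: [0.6, -0.1, -0.6]
opening: 0.0503
```

Run:
```python
from h import *
o=sensors.get_obs();print(o['clock'],o['tool_pos'],o['orientation'],o['force'],o['moment'],o['opening'])
s=snap('wrist','w5')
print([proj(s,o['tool_pos']+rot(o['orientation']).apply([dx,0,dz]),True) for dx,dz in ((0,0),(.0095,0),(.0095,-.03),(-.0095,0))])
```

```text
5.45 [ 0.44049265 -0.28782904  0.1402954 ] [ 1.79978039e+02 -2.86594333e-02 -1.62710384e+02] [ 0.56597227 -0.13159717 -0.59669252] [-0.00988025  0.01713993 -0.01253173] 0.050276343062909734
[(np.float64(256.81989212477106), np.float64(224.50983694281103)), (np.float64(256.81969709591914), np.float64(211.72055012458125)), (np.float64(256.9666120289683), np.float64(230.1122286977153)), (np.float64(256.818481725514), np.float64(236.8365331113866))]
```

View pics/w5.png

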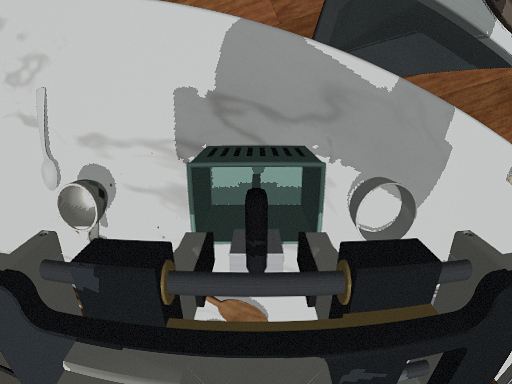

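The bar is centred between the open fingers and nothing touches. Lowering another 39 mm and closing.

move_arm(commands=[[5,0,0,0.8,0,0,0],[5,0,0,1.6,0,0,0],[5,0,0,2.4,0,0,0],[5,0,0,3.2,0,0,0],[5,0,0,3.9,0,0,0],[5,0,0,3.9,0,0,0],[0,0,0,3.9,0,0,0],[0,0,0,3.9,0,0,0]])

```text
clock: 6.5
tool_pos: [0.441, -0.288, 0.1024]
orientation: [-180.0, 0.0, -162.7]
force: [-0.8, 1.2, -0.7]
opening: 0.0352
```

move_arm(commands=[[0,0,0,0,0,0,0],[0,0,0,0,0,0,0],[0,0,0,0,0,0,0],[0,0,0,0,0,0,0],[0,0,0,0,0,0,0],[0,0,0,0,0,0,0],[0,0,0,0,0,0,0],[0,0,0,0,0,0,0]])

```text
clock: 7.5
tool_pos: [0.4407, -0.2879, 0.1021]
orientation: [180.0, -0.0, -162.7]
force: [-0.9, 1.1, 1.2]
opening: 0.0141
```

Run:
```python
from h import *
o=sensors.get_obs();print(o['clock'],o['tool_pos'],o['orientation'],o['force'],o['moment'],o['opening'])
s=snap('wrist','w6')
```

```text
7.5 [ 0.44066134 -0.28789589  0.10206494] [ 1.79994775e+02 -5.35410938e-03 -1.62709902e+02] [-0.89414069  1.05934275  1.16248308] [ 0.48547198  0.29206407 -0.04133705] 0.014123742764290178
```

View pics/w6.png

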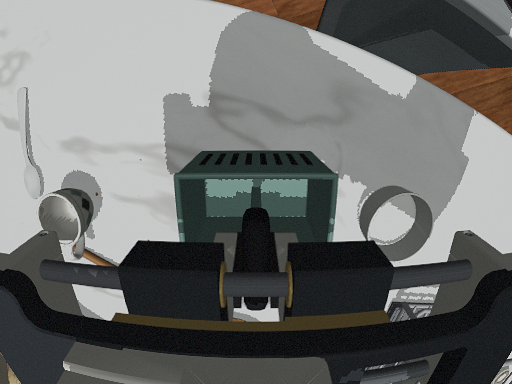

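Gripped: opening 14.1 mm matches the bar. Lift by 7 cm, then carry over the ramekin to in front of the rail.

move_arm(commands=[[0,0,0,-0.4,0,0,0],[0,0,0,-1,0,0,0],[0,0,0,-2,0,0,0],[0,0,0,-3,0,0,0],[0,0,0,-4.5,0,0,0],[0,0,0,-6,0,0,0],[0,0,0,-7,0,0,0],[0,0,0,-7,0,0,0]])

```text
clock: 8.55
tool_pos: [0.4413, -0.2881, 0.1731]
orientation: [-179.9, 0.1, -162.7]
force: [0.3, 0.2, -3.8]
opening: 0.0141
```

Run:
```python
from h import *
o=sensors.get_obs();print(o['clock'],o['tool_pos'],o['orientation'],o['force'],o['moment'],o['opening'])
print(rel(o['tool_pos'],o['orientation'],[.404,.062,.172],[180,0,-173.5]))
s=snap('wrist','w7')
```

```text
8.55 [ 0.44130287 -0.28806172  0.17310073] [-1.79944345e+02  9.37960979e-02 -1.62704361e+02] [ 0.33635234  0.17276629 -3.81884497] [-0.06381642  0.00326711  0.00198651] 0.01408287011673822
(array([-6.85, 34.53,  0.09]), array([-0.001,  0.002,  0.188]))
```

View pics/w7.png

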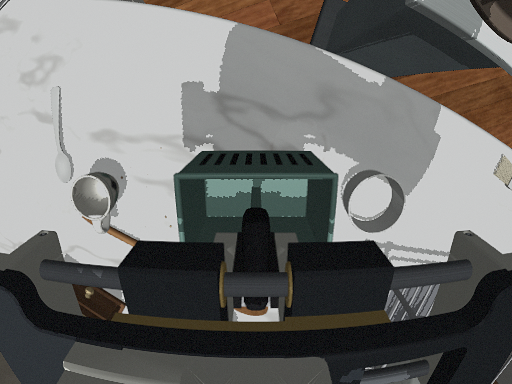

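The caddy is lifted and keeps the same pose in the gripper (rim at the same pixels, 175–337), with a load of about 3.8 N. Carry it over.

move_arm(commands=[[0,-0.6,2.5,0,0,0,0.01],[0,-1.4,7,0,0,0,0.04],[0,-2.4,12,0,0,0,0.07],[0,-3.5,17.5,0,0,0,0.1],[0,-4.6,23,0,0,0,0.13],[0,-5.7,28.5,0,0,0,0.16],[0,-6.5,32.7,0,0,0,0.18],[0,-6.8,34.5,0,0,0,0.188]])

```text
clock: 9.6
tool_pos: [0.4025, 0.0636, 0.1717]
orientation: [180.0, -0.0, -173.4]
force: [-0.8, 0.1, -3.9]
opening: 0.0137
```

move_arm(commands=[[0,0,0,0,0,0,0],[0,0,0,0,0,0,0],[0,0,0,0,0,0,0],[0,0,0,0,0,0,0],[0,0,0,0,0,0,0],[0,0,0,0,0,0,0],[0,0,0,0,0,0,0],[0,0,0,0,0,0,0]])

```text
clock: 10.6
tool_pos: [0.4031, 0.0617, 0.172]
orientation: [180.0, -0.0, -173.5]
force: [-0.3, 0.7, -3.5]
opening: 0.0142
```

Run:
```python
from h import *
o=sensors.get_obs();print(o['clock'],o['tool_pos'],o['orientation'],o['force'],o['moment'],o['opening'])
for n in ('wrist','side','top'): snap(n,n[0]+'8')
f=load('s8')['frame'][:,:,::-1]
cv2.imwrite('pics/s8c.png',cv2.resize(np.ascontiguousarray(f[160:310,110:310]),None,fx=4,fy=4,interpolation=2))
f=load('t8')['frame'][:,:,::-1]
cv2.imwrite('pics/t8c.png',cv2.resize(np.ascontiguousarray(f[145:265,130:290]),None,fx=5,fy=5,interpolation=2))
```

```text
10.6 [0.40311004 0.06170584 0.17204952] [ 1.79999504e+02 -9.02338371e-04 -1.73478780e+02] [-0.34978667  0.70054361 -3.54500904] [-0.01795687  0.03137734 -0.0070171 ] 0.014197722230770773
```

View pics/w8.png

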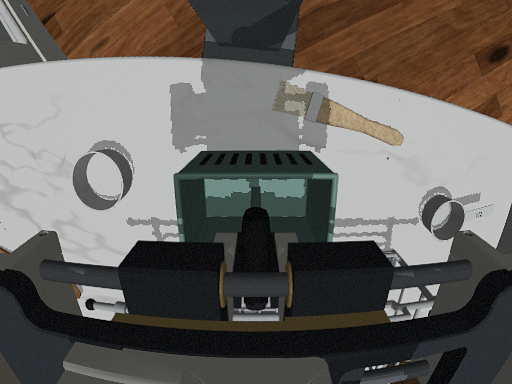

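View pics/s8c.png

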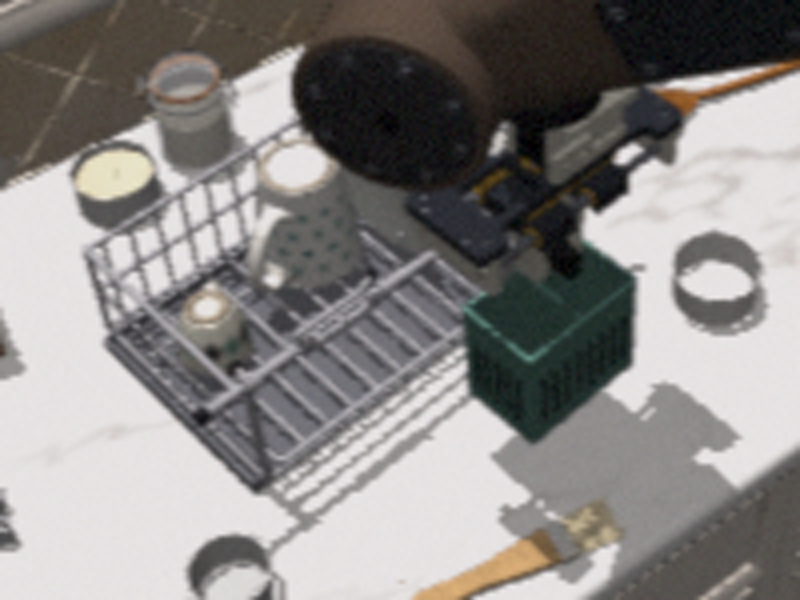

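View pics/t8c.png

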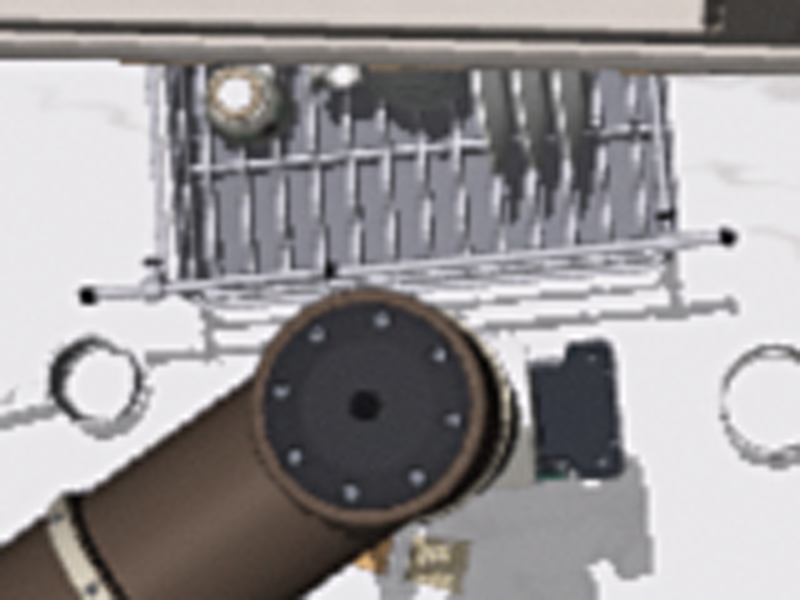

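Run:
```python
from h import *
s=load('s8');w=load('w8');T=load('t8')
o=sensors.get_obs();p=o['tool_pos'];yaw=np.deg2rad(6.52);c,sn=np.cos(yaw),np.sin(yaw)
O=np.array([p[0]+.0005,p[1]-.0001,.0700])
P=lambda X:O+[c*X[0]-sn*X[1],sn*X[0]+c*X[1],X[2]]
for n,X in {'fl':(-.036,.055,.1),'bl':(.036,.055,.1),'fr':(-.036,-.055,.1),'fl0':(-.036,.055,0),'hook_l':(.045+.009,.022,.118)}.items():
    u=proj(s,P(X));print(n,np.round((np.array(u)-[110,160]+.4)*4-.0,0), 'wrist',np.round(proj(w,P(X),True),1))
f=w['frame'][:,:,::-1]
cv2.imwrite('pics/w8a.png',cv2.resize(np.ascontiguousarray(f[230:330,380:480]),None,fx=6,fy=6,interpolation=2))
cv2.imwrite('pics/w8b.png',cv2.resize(np.ascontiguousarray(f[270:330,60:310]),None,fx=3.2,fy=6,interpolation=2))
# rail predictions in wrist from mid estimate
m=np.array([.505,.1035,.150])
for y in (-.2,-.165,-.02,0,.05,.084,.165,.2): print(y,np.round(proj(w,m+[-sn*y,c*y,-.004],True),1),np.round(proj(s,m+[-sn*y,c*y,-.004]),1),np.round(proj(T,m+[-sn*y,c*y,-.004]),1))
```

```text
fl [528. 368.] wrist [337.5 174. ]
bl [459. 312.] wrist [328.4 266.1]
fr [635. 284.] wrist [175.2 174.2]
fl0 [530. 452.] wrist [311.3 150. ]
hook_l [474. 258.] wrist [286.7 300.7]
-0.2 [ 92.6 304. ] [261.1 193.8] [274.6 191. ]
-0.165 [121.6 307.9] [253.6 199.1] [263.7 192. ]
-0.02 [267.2 315.9] [220.3 222.5] [218.5 196.2]
0 [288.4 315.5] [215.4 225.9] [212.3 196.7]
0.05 [339.8 312.7] [202.8 234.8] [196.7 198.2]
0.084 [372.3 309.8] [194. 241.] [186.1 199.2]
0.165 [438.9 300.6] [171.9 256.5] [160.9 201.5]
0.2 [462.7 296.1] [161.9 263.5] [150.  202.5]
```

View pics/w8a.png

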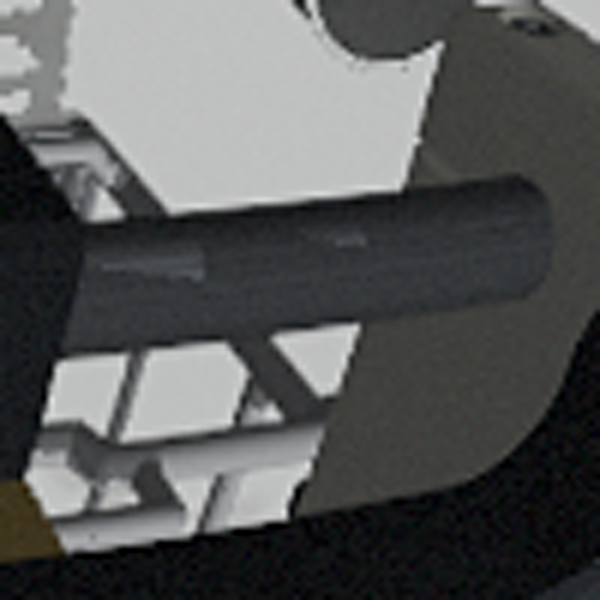

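View pics/w8b.png

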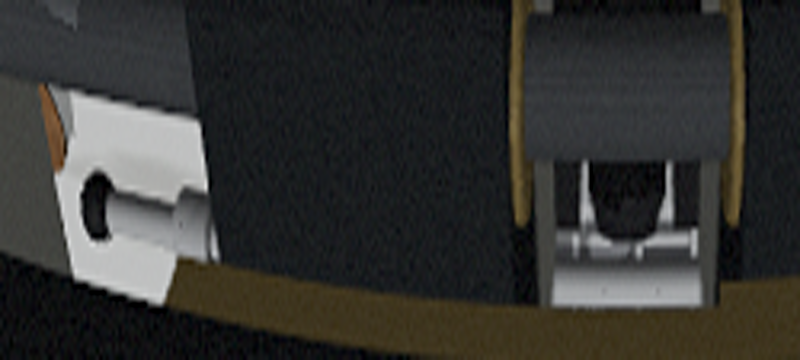

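The wrist view pins the rail well. The right eye is at (121,307), against (121.6,307.9) predicted. The keeper upright is at (405,308), about rail y +0.123, so the dip's centre is about +0.085, and the tip in the top view agrees. I'll move the hook over the straight rail at y about -0.015, still high.

move_arm(commands=[[0,-0.6,0.2,0,0,0,0.001],[0,-1.6,0.4,0,0,0,0.002],[0,-2.8,0.7,0,0,0,0.003],[0,-4,1,0,0,0,0.004],[0,-5.1,1.3,0,0,0,0.004],[0,-5.84,1.53,0,0,0,0.004],[0,-5.84,1.53,0.8,0,0,0.004],[0,-5.84,1.53,1.4,0,0,0.004]])

```text
clock: 11.75
tool_pos: [0.4587, 0.0833, 0.1572]
orientation: [-180.0, -0.1, -173.7]
force: [-0.8, 0.6, -3.2]
opening: 0.0143
```

Run:
```python
from h import *
o=sensors.get_obs();print(o['clock'],o['tool_pos'],o['orientation'],o['force'],o['moment'],o['opening'])
for n in ('wrist','side','top'): snap(n,n[0]+'9')
o=sensors.get_obs();print(o['clock'],o['tool_pos'],o['orientation'])
w=load('w9');f=w['frame'][:,:,::-1]
a=cv2.resize(np.ascontiguousarray(f[270:330,40:310]),None,fx=2.9,fy=5,interpolation=2)
b=cv2.resize(np.ascontiguousarray(f[230:330,370:480]),None,fx=5,fy=5,interpolation=2)[:300,:]
cv2.imwrite('pics/w9a.png',a);cv2.imwrite('pics/w9b.png',cv2.resize(np.ascontiguousarray(f[230:330,370:480]),None,fx=6,fy=6,interpolation=2))
f=load('s9')['frame'][:,:,::-1]
cv2.imwrite('pics/s9c.png',cv2.resize(np.ascontiguousarray(f[180:290,140:290]),None,fx=5.3,fy=5.3,interpolation=2))
yaw=np.deg2rad(6.3);c,sn=np.cos(yaw),np.sin(yaw);m=np.array([.505,.1035,.150])
for y in (-.2,-.165,-.05,-.015,0,.03,.05,.084,.122,.165,.2): print(y,np.round(proj(w,m+[-sn*y,c*y,-.004],True),1))
```

```text
11.75 [0.45874314 0.08325284 0.15717965] [-1.79990110e+02 -5.96417536e-02 -1.73720897e+02] [-0.76278679  0.63973327 -3.15889986] [-0.02342607  0.09198367 -0.00740902] 0.014317607387800363
11.9 [0.45877485 0.08319284 0.15760116] [-1.79975688e+02 -5.59277477e-02 -1.73706890e+02]
-0.2 [ 58.5 262.3]
-0.165 [ 88.  265.7]
-0.05 [212.9 273.5]
-0.015 [256.7 274. ]
0 [275.5 273.9]
0.03 [312.7 273. ]
0.05 [336.5 272. ]
0.084 [374.7 269.6]
0.122 [413.1 266.4]
0.165 [450.5 262.2]
0.2 [476.5 258.8]
```

View pics/w9a.png

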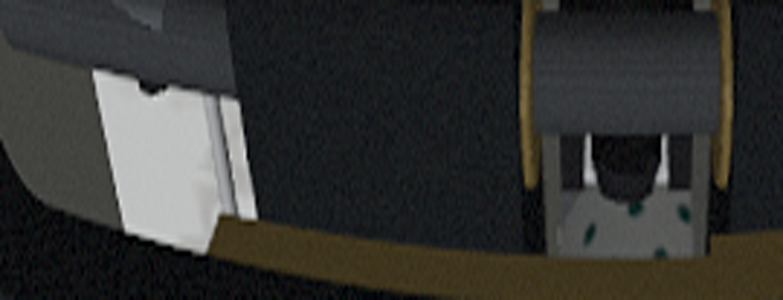

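View pics/w9b.png

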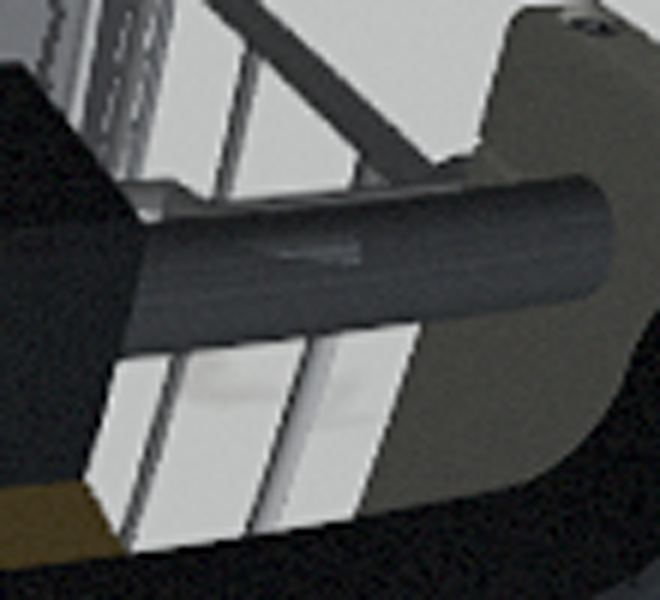

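View pics/s9c.png

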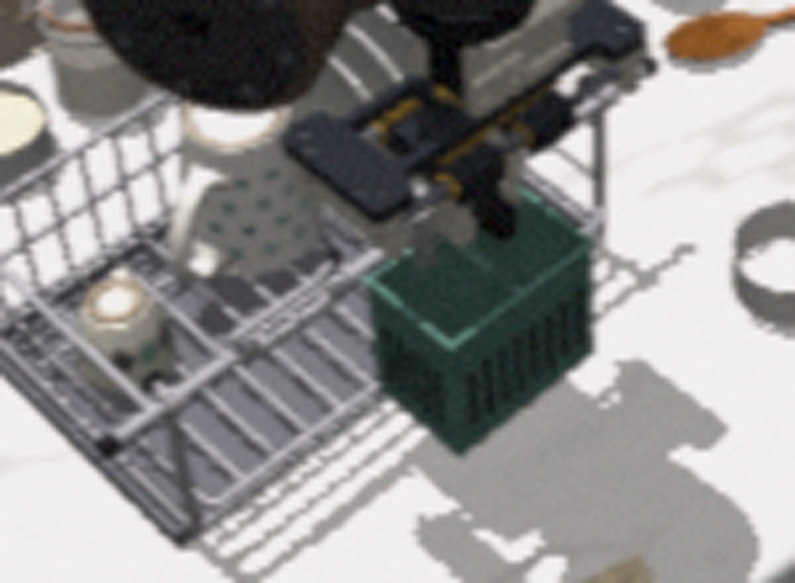

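The rail, step and dip at the left (about 398–402, 262) match predictions within about 2 px. The hook should be about 2–3 mm before the axis. Lower to just above the rail.

move_arm(commands=[[0,0,0,0.3,0,0,0],[0,0,0,0.6,0,0,0],[0,0,0,0.9,0,0,0],[0,0,0,1.2,0,0,0],[0,0,0,1.5,0,0,0],[0,0,0,1.8,0,0,0],[0,0,0,2.1,0,0,0],[0,0,0,2.1,0,0,0]])

```text
clock: 12.9
tool_pos: [0.4592, 0.0834, 0.1368]
orientation: [-180.0, -0.0, -173.7]
force: [-0.1, -0.6, -3.4]
opening: 0.0141
```

Run:
```python
from h import *
o=sensors.get_obs();print(o['clock'],o['tool_pos'],o['orientation'],o['force'],o['moment'],o['opening'])
f=snap('side','s10')['frame'][:,:,::-1]
cv2.imwrite('pics/s10c.png',cv2.resize(np.ascontiguousarray(f[180:290,140:290]),None,fx=5.3,fy=5.3,interpolation=2))
```

```text
12.9 [0.45923504 0.08340807 0.13678946] [-1.79986815e+02 -2.92093215e-02 -1.73712321e+02] [-0.06918925 -0.57743529 -3.4465214 ] [-0.03077067  0.01090491 -0.0245719 ] 0.014061414211424953
```

View pics/s10c.png

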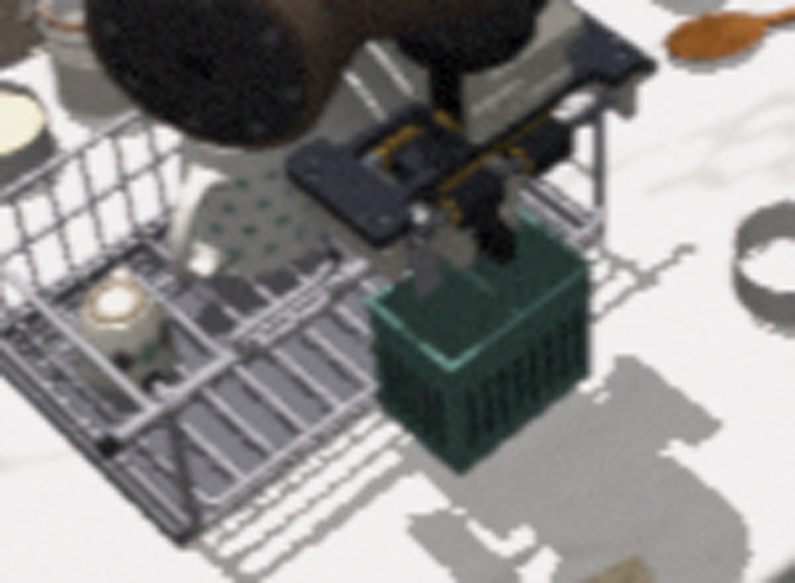

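No contact yet and no side force, with the lip below the rail top. Feel for the rail in small steps.

move_arm(commands=[[0,0,0,0.06,0,0,0],[0,0,0,0.12,0,0,0],[0,0,0,0.18,0,0,0],[0,0,0,0.24,0,0,0],[0,0,0,0.3,0,0,0],[0,0,0,0.3,0,0,0],[0,0,0,0.3,0,0,0],[0,0,0,0.3,0,0,0]])

```text
clock: 13.95
tool_pos: [0.4594, 0.0835, 0.1341]
orientation: [180.0, 0.0, -173.7]
force: [0.0, 0.2, -2.7]
opening: 0.0138
```

move_arm(commands=[[0,0,0,0.04,0,0,0],[0,0,0,0.08,0,0,0],[0,0,0,0.12,0,0,0],[0,0,0,0.12,0,0,0],[0,0,0,0.12,0,0,0],[0,0,0,0.12,0,0,0],[0,0,0,0.12,0,0,0],[0,0,0,0.12,0,0,0]])

```text
clock: 14.95
tool_pos: [0.4594, 0.0835, 0.1337]
orientation: [180.0, 0.0, -173.7]
force: [-5.3, 0.3, 8.0]
opening: 0.0135
```

Run:
```python
from h import *
for i in range(1):
    o=sensors.get_obs();print(o['clock'],o['tool_pos'],o['orientation'],o['force'],o['moment'])
```

```text
14.95 [0.45935108 0.08346408 0.13370536] [ 1.79997597e+02  2.55985522e-02 -1.73693839e+02] [-5.31122745  0.31530775  8.03449068] [0.02198197 1.98453945 0.02395769]
```

Contact is at TCP z of about 0.1341, as predicted, so the hook sits over the straight rail. Back off about 1.5 mm above contact, inside the keeper's 5 mm of room, and slide left in part.

move_arm(commands=[[0,0.05,0,-0.12,0,0,0],[0,0.05,0,-0.26,0,0,0],[0,0.05,0,-0.26,0,0,0],[0,0.05,0.5,-0.26,0,0,0],[0,0.05,1,-0.26,0,0,0],[0,0.05,1.5,-0.26,0,0,0],[0,0.05,2,-0.26,0,0,0],[0,0.05,2,-0.26,0,0,0]])

```text
clock: 15.95
tool_pos: [0.4567, 0.1038, 0.1355]
orientation: [180.0, 0.0, -173.7]
force: [1.0, 0.3, -3.2]
opening: 0.0138
```

Run:
```python
from h import *
o=sensors.get_obs();print(o['clock'],o['tool_pos'],o['orientation'],o['force'],o['moment'],o['opening'])
f=snap('wrist','w11')['frame'][:,:,::-1]
f2=snap('side','s11')['frame'][:,:,::-1]
cv2.imwrite('pics/s11c.png',cv2.resize(np.ascontiguousarray(f2[180:290,140:290]),None,fx=5.3,fy=5.3,interpolation=2))
```

```text
15.95 [0.4567219  0.10381776 0.13546849] [ 1.79996112e+02  4.48658704e-03 -1.73671959e+02] [ 0.98057856  0.26770588 -3.18560188] [ 0.06968587  0.01963114 -0.08427575] 0.013755249238132143
```

View pics/w11.png

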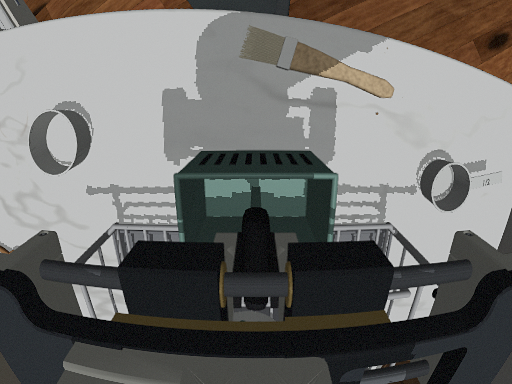

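View pics/s11c.png

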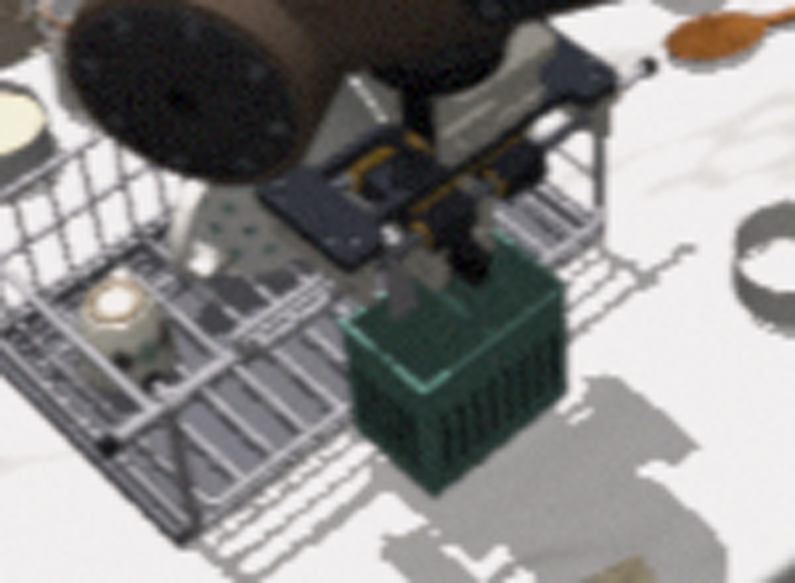

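Free of contact, and the caddy is level in the grip (rim pixels unchanged). Slide on under the keeper.

move_arm(commands=[[0,0,0.4,0,0,0,0],[0,0,1.1,0,0,0,0],[0,0,1.8,0,0,0,0],[0,0,2.5,0,0,0,0],[0,0,3.2,0,0,0,0],[0,0,3.8,0,0,0,0],[0,0,4.2,0,0,0,0],[0,0,4.2,0,0,0,0]])

```text
clock: 17.05
tool_pos: [0.4521, 0.1454, 0.1355]
orientation: [-180.0, 0.0, -173.7]
force: [-0.1, -0.4, -2.7]
opening: 0.0134
```

Run:
```python
from h import *
o=sensors.get_obs();print(o['clock'],o['tool_pos'],o['orientation'],o['force'],o['moment'],o['opening'])
```

```text
17.05 [0.45211294 0.1453682  0.13546564] [-1.79998391e+02  1.60981555e-03 -1.73682925e+02] [-0.06227127 -0.35722078 -2.70044937] [ 0.02943986  0.03890217 -0.03802985] 0.013385286478465918
```

move_arm(commands=[[0,0,0.4,0,0,0,0],[0,0,1,0,0,0,0],[0,0,1.7,0,0,0,0],[0,0,2.4,0,0,0,0],[0,0,3.1,0,0,0,0],[0,0,3.6,0,0,0,0],[0,0,3.8,0,0,0,0],[0,0,3.8,0,0,0,0]])

```text
clock: 18.05
tool_pos: [0.4479, 0.1829, 0.1354]
orientation: [-180.0, -0.0, -173.7]
force: [-1.0, -0.7, -4.6]
opening: 0.0136
```

Run:
```python
from h import *
o=sensors.get_obs();print(o['clock'],o['tool_pos'],o['orientation'],o['force'],o['moment'],o['opening'])
f=snap('wrist','w12')['frame'][:,:,::-1]
f2=snap('side','s12')['frame'][:,:,::-1]
cv2.imwrite('pics/s12c.png',cv2.resize(np.ascontiguousarray(f2[180:290,130:280]),None,fx=5.3,fy=5.3,interpolation=2))
```

```text
18.05 [0.44788892 0.18293918 0.13543203] [-1.79994029e+02 -5.80389204e-03 -1.73694552e+02] [-1.03963164 -0.69778489 -4.60143033] [-0.02792925  0.02112314 -0.00855533] 0.013574826480770748
```

View pics/w12.png

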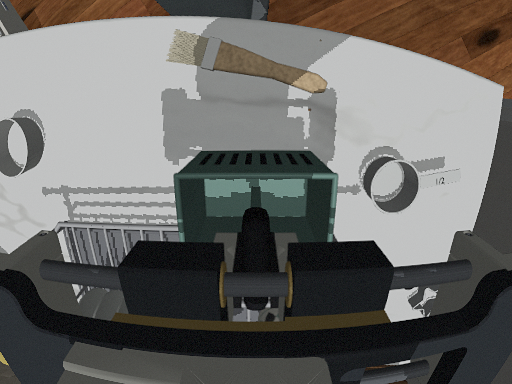

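View pics/s12c.png

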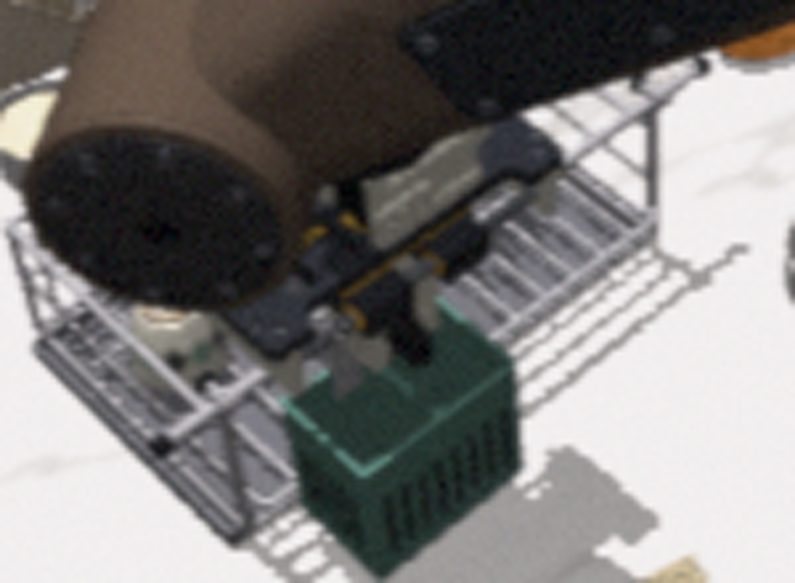

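Now at rail y of about 0.085 with no contact. Lower into the dip and feel.

move_arm(commands=[[0,0,0,0.12,0,0,0],[0,0,0,0.24,0,0,0],[0,0,0,0.36,0,0,0],[0,0,0,0.48,0,0,0],[0,0,0,0.6,0,0,0],[0,0,0,0.75,0,0,0],[0,0,0,0.85,0,0,0],[0,0,0,0.85,0,0,0]])

```text
clock: 19.15
tool_pos: [0.4479, 0.1828, 0.1269]
orientation: [-180.0, -0.0, -173.7]
force: [-0.7, 0.4, -3.9]
opening: 0.0139
```

Run:
```python
from h import *
o=sensors.get_obs();print(o['clock'],o['tool_pos'],o['orientation'],o['force'],o['moment'],o['opening'])
```

```text
19.15 [0.44789129 0.18281765 0.12686718] [-1.79992555e+02 -9.91309643e-03 -1.73710490e+02] [-0.68674026  0.42285158 -3.86512412] [ 0.00577328 -0.09085517 -0.02184511] 0.01394685563074434
```

The hook is 7+ mm down with no edge contact, so it is in the dip. Set it down the last bit and let go.

move_arm(commands=[[0,0,0,0.05,0,0,0],[0,0,0,0.1,0,0,0],[0,0,0,0.1,0,0,0],[1.6,0,0,0.1,0,0,0],[2,0,0,0.1,0,0,0],[3,0,0,0.1,0,0,0],[4,0,0,0.1,0,0,0],[4,0,0,0.1,0,0,0]])

```text
clock: 20.15
tool_pos: [0.448, 0.1829, 0.126]
orientation: [180.0, 0.0, -173.7]
force: [-0.2, -0.4, 0.6]
opening: 0.0389
```

Run:
```python
from h import *
o=sensors.get_obs();print(o['clock'],o['tool_pos'],o['orientation'],o['force'],o['moment'],o['opening'])
f=snap('wrist','w13')
```

```text
20.15 [0.44798612 0.18287237 0.12599866] [ 1.79998737e+02  4.85075024e-03 -1.73708082e+02] [-0.16844009 -0.43836551  0.58093942] [-0.05529315 -0.0544936  -0.00553238] 0.0389463713598441
```

View pics/w13.png

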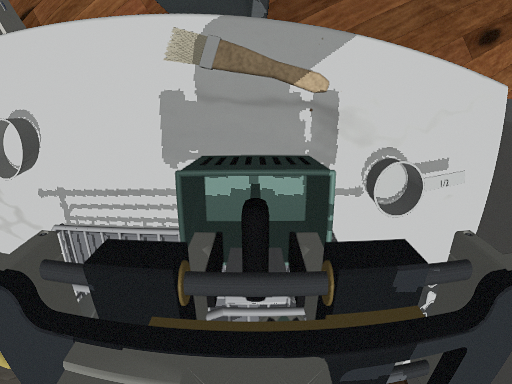

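Released, with the caddy leaning back slightly on the rail as described. Raise clear.

move_arm(commands=[[4,0,0,-0.6,0,0,0],[4,0,0,-1.5,0,0,0],[4,0,0,-3,0,0,0],[4,0,0,-5,0,0,0],[4,0,0,-7,0,0,0],[4,0,0,-9,0,0,0],[4,0,0,-11,0,0,0],[4,0,0,-12,0,0,0]])

```text
clock: 21.2
tool_pos: [0.4484, 0.1832, 0.248]
orientation: [179.9, 0.1, -173.7]
force: [-0.2, 0.7, -0.3]
opening: 0.0402
```

move_arm(commands=[[4,0,-2,0,0,0,0],[4,0,-6,0,0,0,0],[4,0,-10,0,0,0,0],[4,0,-15,0,0,0,0],[4,0,-20,0,0,0,0],[4,0,-25,0,0,0,0],[4,0,-28,0,0,0,0],[4,0,-28,0,0,0,0]])

```text
clock: 22.2
tool_pos: [0.4776, -0.0979, 0.2452]
orientation: [-180.0, -0.1, -173.9]
force: [0.2, 0.8, 0.1]
opening: 0.0402
```

Run:
```python
from h import *
o=sensors.get_obs();print(o['clock'],o['tool_pos'],o['orientation'],o['force'],o['opening'])
for n in ('side','top','wrist'): snap(n,n[0]+'14')
f=load('s14')['frame'][:,:,::-1]
cv2.imwrite('pics/s14c.png',cv2.resize(np.ascontiguousarray(f[160:310,110:310]),None,fx=4,fy=4,interpolation=2))
f=load('t14')['frame'][:,:,::-1]
cv2.imwrite('pics/t14c.png',cv2.resize(np.ascontiguousarray(f[145:265,90:290]),None,fx=4,fy=4,interpolation=2))
```

```text
22.2 [ 0.47764679 -0.09789347  0.24515105] [-1.79994732e+02 -1.04330436e-01 -1.73908200e+02] [0.16083618 0.84207647 0.09934338] 0.040154736741290276
```

View pics/s14c.png

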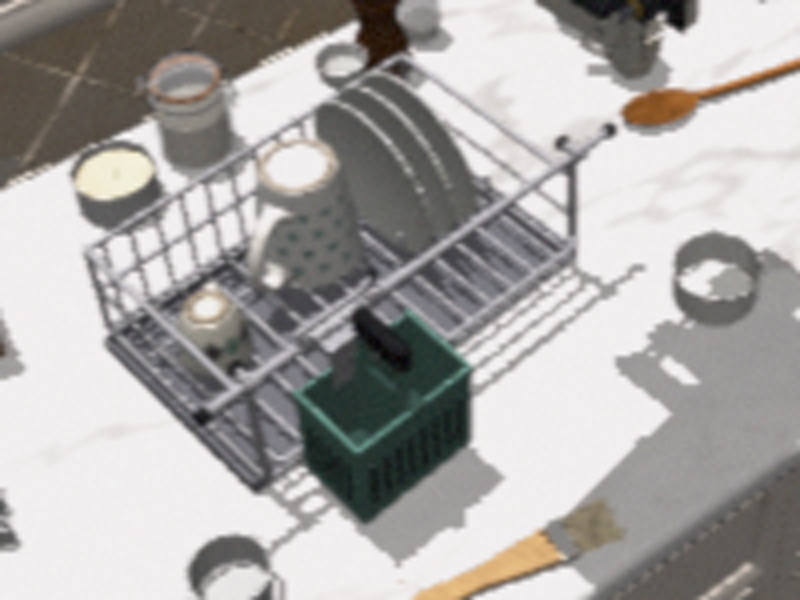

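View pics/t14c.png

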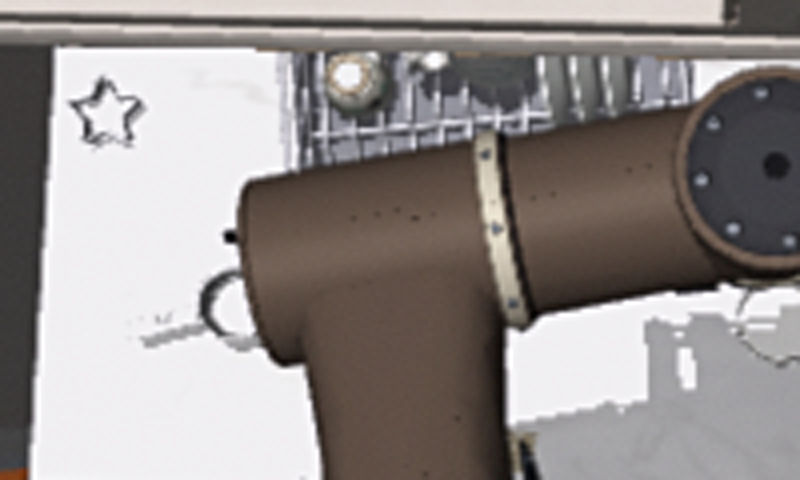

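View pics/w14.png

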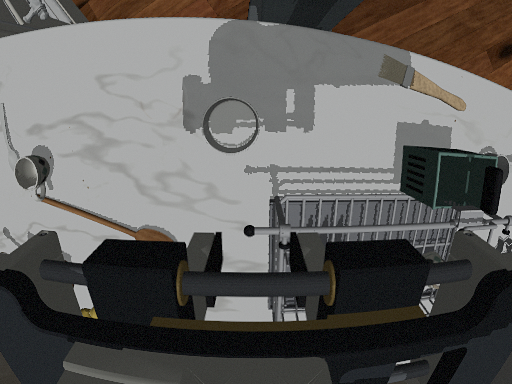

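Run:
```python
from h import *
s=load('s14')
y0=np.deg2rad(6.3)
xd=np.array([np.cos(y0),np.sin(y0),0]);yd=np.array([-np.sin(y0),np.cos(y0),0]);mid=np.array([.505,.1035,.150])
def pts(hook_r,lean):
    R=np.column_stack([xd,yd,[0,0,1]])@Ro.from_euler('y',lean).as_matrix() # +y rot: top goes +x (back)
    h=mid+np.column_stack([xd,yd,[0,0,1]])@np.array(hook_r)
    return {n:np.round(proj(s,h+R@(np.array(X)-[.045,0,.118])),1) for n,X in {'fl':(-.036,.055,.1),'bl':(.036,.055,.1),'fr':(-.036,-.055,.1),'bot':(-.036,.055,0)}.items()}
# bias check from held pose s12
s=load('s12');print('held',pts((-.002,.085,.0015),0))
print('obs12',[np.round((130+x/5.3-.4,180+y/5.3-.4),1) for x,y in [(365,472),(287,402),(513,366),(380,577)]])
s=load('s14')
print('dip',pts((-.005,.085,-.008),.06)); print('straight',pts((-.005,.085,0),.06))
print('obs14',[np.round((110+x/4-.4,160+y/4-.4),1) for x,y in [(360,450),(298,396),(470,366),(366,521)]])
```

```text
held {'fl': array([197.5, 270.9]), 'bl': array([181.6, 256.3]), 'fr': array([226.6, 249.2]), 'bot': array([200.6, 290.8])}
obs12 [array([198.5, 268.7]), array([183.8, 255.4]), array([226.4, 248.7]), array([201.3, 288.5])]
dip {'fl': array([198.6, 272.7]), 'bl': array([182.9, 259. ]), 'fr': array([227.5, 250.9]), 'bot': array([202.9, 293.7])}
straight {'fl': array([198.3, 271. ]), 'bl': array([182.5, 257.3]), 'fr': array([227.4, 249.2]), 'bot': array([202.7, 292.2])}
obs14 [array([199.6, 272.1]), array([184.1, 258.6]), array([227.1, 251.1]), array([201.1, 289.8])]
```

Run:
```python
from h import *
a=load('s14')['frame'].astype(int);b=snap('side','s15')['frame'].astype(int)
d=np.abs(a-b).max(2)[220:300,160:240];print('changed px',(d>40).sum())
T0=load('top0')['frame'].astype(int);S0=load('side0')['frame'].astype(int)
for n,(x0,x1,y0,y1) in {'meas side':(140,190,285,330),'ramekin side':(276,302,216,244)}.items(): print(n,(np.abs(S0-b).max(2)[y0:y1,x0:x1]>60).sum())
print(job.close_job())
```

```text
changed px 0
meas side 0
ramekin side 3
the job is handed in; nothing more can be done
None
```

The caddy is hanging by its hook in the dip of the rail, let go, with the arm well clear. I handed the job in at about 22 s.

- **Grasp:** the first grasp closed above the handle, because the real fingertips sit about 3 cm higher than the TCP reading implies. The caddy was not moved, and I re-gripped lower, with the opening reading 14 mm, the width of the bar.
- **Hanging:** I carried the caddy over the ramekin and felt the straight rail at TCP z of about 0.134 m, as the geometry predicted. That press reached about 8 N up and 5 N sideways.
- **Sliding:** I slid it about 10 cm left under the keeper, with no forces beyond its own weight.
- **Release:** I lowered it 9 mm into the dip, with the hook about 8 mm below the straight rail, and let go.

**Last checks:**
- The rim corners in the side view match hanging in the dip rather than on the straight rail, after correcting for camera bias. The bottom corner was ambiguous, about 1.6 px off, between the two.
- Two pictures taken one after the other show no movement of the caddy.
- The measuring cup and ramekin are unchanged in the side view. I did not measure the patterned cup, but it was never approached closely.
- The top view of the caddy was blocked by the arm, so it could not confirm the result.

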